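Hang loop-ended flash drives on a leaning hook, largest first

ROBOT

A 7-joint arm with a two-finger parallel gripper is mounted at the origin on the work surface. World frame = base frame: x ahead of the robot, y to its left, z up, the work surface at z = 0. Lengths are in m, angles in rad, forces in N, time in s.
With the tool pointing down it reaches from about 0.425 to 0.875 m from the base axis. Payload 8.4 kg.
Tool frame: the origin (TCP) lies midway between the tips of the shut fingers; the grasp point (between the pads) lies arm.grip_depth behind it (arm.grip_depth is the distance from the TCP to the grasp point, in m); z points along the fingers, y is the line along which they close (so a half turn about z gives the same grasp; the last joint's range is limited). The gripper opens to 85 mm and grips with 20 to 120 N. Pads are 22 mm wide; open, the fingers measure 114 mm over their backs; the gripper's body (76 mm by 85 mm) begins 54 mm behind the grasp point. The pads swing forward as they close: fully open they stand 13 mm farther back than shut.
Start: joints at [1.216, 0.333, 0.04, 1.465, -0.013, 1.343, -0.059], TCP at [0.164, -0.629, 0.231] pointing down, gripper open.
Joint ranges: [-2.58, 2.58], [-0.38, 2.09], [-1.3, 1.39], [0.25, 2.4], [-1.5, 4.64], [0.08, 2.09], [-2.65, 2.65]. Speed limits (rad/s): [2.22, 2.22, 2.79, 2.79, 3.14, 3.14, 3.14].

INTERFACE

Orientations are given as a rotation vector (axis times angle).
In Python, from plant import arm gives the robot as it stands.
- The arm moves only by the shell command python3 -m inch 'ROWS' [OPENING] [FORCE]. ROWS is JSON, a list of rows, each an object with "translation": the shift along the world's x, y, z in mm, a list of three; "delta_rot": the turn, a rotation vector about the world's x, y, z in rad, a list of three. In form: [{"translation": [tx, ty, tz], "delta_rot": [wx, wy, wz]}, ...]. A call has 1 to 5 rows; each row shifts and turns the commanded pose from where the row before left it; what a row does not reach is not made up. A row lasts 1/8 s, in which the tool goes at most 62.5 mm and 10.7 degrees, less where a joint would pass 70% of its speed; a pose out of reach is approached as far as the arm can. A call is refused whole if a number of a shift passes 62.5 or a number of a turn 0.188, either way. A call with a gripper value outside its range is refused whole. OPENING is the finger opening in mm, from 0 to 85.4, set as the call begins (- or left out, the last holds). The fingers move at their own pace and stop on an object; FORCE is the grip in N (left out, the last holds). Time passes only in rows, so rows that do not move let the fingers close. It gives the time, the measured TCP pose, the force, the opening and the grip force at its end, in the units of the state.
- arm.state(): the state, without advancing time (a new reading comes with each control period).
- arm.camera(name): name is "scene" or "top" or "wrist"; returns a dict with "pixels" (480x640x3 uint8, red, green, blue), "depth" (480x640 float32, m along the optical axis (not along the pixel's ray), 0 where there is no reading), "mtx" (3x3 intrinsics, pixels), "R" (3x3) and "t" (3): a world point X has camera coordinates R X + t; the wrist camera has in their place "T_tool_cam" (4x4, takes a point from camera to tool coordinates, whose origin is the TCP and whose axes are the flange's). Camera axes: x right, y down, z forward; pixel columns grow to the right and rows downward; lengths in m; the calibration is good to about 2 mm. The wrist camera is an equidistant fisheye: a pixel r from the principal point sees the ray r / f radians off the axis. A picture is of the moment at which its call begins: read the wrist's pose just before it.
- arm.sign_off(): hands the job in; it is judged then, once.
The state is a dict: "t": time; "joints": joint angles; "joint_vel": joint speeds; "tau": joint torques, N m; "eef_pos": TCP position; "ee_rot": TCP orientation; "ft_force": force on the tool from outside, world axes, zero at the start; "ft_torque": the same for the moment, N m; "opening": finger opening in m; "grasp_force": force on a finger pad.
Only numpy, scipy, OpenCV 4.12 (cv2) and the standard library are available. Lean on these libraries where they do the work, as an engineer would, in place of code of your own. Each camera call takes 0.05 s, during which the arm holds its last target. There are 200 camera calls.

TASK

Hang the three loose loop-ended aluminium flash drives from the drawer on the one prong of the sloping hook board, the largest first, then the middle one, then the smallest on top, each pushed down until it lies flat on the board or on the drive below it. Leave the slotted stand, the card reader and the adapter dongle where they are, and let go of everything.

Things in the scene. Friction and masses are not known exactly. Their poses are not given: they have to be found in the camera images.
- large: largest of three look-alike flat aluminium flash drives: bar 30 mm wide, 9 mm thick, a round loop at its +x end (hole 27, outside 36 mm), a steel plug 12 mm wide at the other; 98 mm long, about 45 g. Origin: underside, centre line, best place to grip across the width (bar clear 11 mm either way). Hole centre 36 mm to +x, plug end 44 mm to -x; y across, z up through the thickness
- middle: middle-sized of three look-alike flat aluminium flash drives: bar 25 mm wide, 9 mm thick, a round loop at its +x end (hole 21, outside 30 mm), a steel plug 12 mm wide at the other; 81 mm long, about 32 g. Origin: underside, centre line, best place to grip across the width (bar clear 11 mm either way). Hole centre 31 mm to +x, plug end 35 mm to -x; y across, z up through the thickness
- small: smallest of three look-alike flat aluminium flash drives: bar 20 mm wide, 9 mm thick, a round loop at its +x end (hole 15, outside 25 mm), a steel plug 12 mm wide at the other; 66.5 mm long, about 20 g. Origin: underside, centre line, best place to grip across the width (bar clear 11 mm either way). Hole centre 28 mm to +x, plug end 26 mm to -x; y across, z up through the thickness
- large_loop (a point): centre of the hole of the large drive, at half its thickness (4.5 mm above its underside)
- middle_loop (a point): centre of the hole of the middle drive, at half its thickness (4.5 mm above its underside)
- small_loop (a point): centre of the hole of the small drive, at half its thickness (4.5 mm above its underside)
- prong: bare steel prong standing square on a fixed sloping black board; it leans 35 degrees from vertical, tip towards the robot's side. Origin: centre of its foot on the board's face, 64 mm above the drawer's floor; z along the prong, x straight up the slope, y across. 41 mm long, stepped with conical shoulders: 22 mm across to z = 6, 16 mm from 8.5 to 15, 10 mm from 17.5 to 33, then tapering to 3 mm
- prong_tip (a point): tip of the prong. Only in the order large, middle, small does each drive go fully down, its hole with 2.5 mm play all round on its own step; the hole centres then lie 4.5, 13.5 and 22.5 mm up the prong from the board's face
- hook: foot of the fixed black plastic hook board; origin on the drawer's floor straight below the prong's foot; z up. The board is 80 mm wide and 8 mm thick; its face rises at 35 degrees away from the robot's side, running from 95 mm below the prong to 28 mm above it along the slope. Drives hung with the plugs down the slope (drive x along the prong's x) lie on this face
- drawer: shallow white drawer, fixed, in which all of these stand; origin at the centre of its underside on the table. Its ribbed grey rubber floor lies 10 mm above the table; inside it measures 436 x 836 mm (x, y) and its 12 mm walls rise 45 mm above the table
- stand: bystander, loose: black plastic slotted stand 60 x 110 mm, holding upright an aluminium swivel drive, a red rubber-cased stick and a white ceramic-capped drive, 64 mm tall in all; origin at the centre of its underside; z up
- reader: bystander, loose: silver metal card reader 40 x 55 x 12 mm lying flat; origin at the centre of its underside; z up
- dongle: bystander, loose: green plastic adapter dongle 43 x 22 x 11 mm lying flat; origin at the centre of its case's underside; z up
There are look-alikes about, which are no part of the job. Leave any brown look-alike of the middle alone.

How it is judged:
On the way, in this order (a step that is already met when the one before it is completed fails the run):
1. the large drive is down flat on the board, around the prong's foot (x of large_loop in the frame of prong between -0.004 and 0.004 m and y of large_loop in the frame of prong between -0.004 and 0.004 m and z of large_loop in the frame of prong between 0.0015 and 0.0075 m and angle between the z axis of large and the z axis of prong, either way round below 0.15 rad), for 0.2 s.
2. the middle drive is down flat on the large one (all of step 1 and x of middle_loop in the frame of prong between -0.004 and 0.004 m and y of middle_loop in the frame of prong between -0.004 and 0.004 m and z of middle_loop in the frame of prong between 0.0105 and 0.0165 m and angle between the z axis of middle and the z axis of prong, either way round below 0.15 rad), for 0.2 s.
3. the small drive is down flat on the middle one (all of step 2 and x of small_loop in the frame of prong between -0.004 and 0.004 m and y of small_loop in the frame of prong between -0.004 and 0.004 m and z of small_loop in the frame of prong between 0.0195 and 0.0255 m and angle between the z axis of small and the z axis of prong, either way round below 0.15 rad), for 0.2 s.
At the end, for the whole second after the job is handed in: All three drives are around the prong, large at the board, then middle, then small: each hole's centre within 4 mm of the prong's axis to either side, within 3 mm of its height along the prong (4.5, 13.5, 22.5 mm), lying parallel to the board within 0.15 rad, released and at rest (under 0.02 m/s) (all of step 3 and contact force between the fingers and large below 0.05 N and contact force between the fingers and middle below 0.05 N and contact force between the fingers and small below 0.05 N and linear speed of each of large, middle, small below 0.02 m/s); the robot touches nothing.
It fails at once if the slotted stand is moved more than 20 mm (distance of stand from where it was at the start of the episode above 0.02 m).
It fails at once if the card reader is moved more than 20 mm (distance of reader from where it was at the start of the episode above 0.02 m).
It fails at once if the adapter dongle is moved more than 20 mm (distance of dongle from where it was at the start of the episode above 0.02 m).
It also fails if it takes over 72 s, if anything falls off the work surface, if the arm or the gripper's body presses on something with over 40 N, if the wrist force passes 120 N, or if a joint passes its speed limit or range.

## Working session

There is one attempt and no reset: what is moved stays moved. The work goes in short steps, Python scripts to look and compute and a shell command to move; the robot and the scene stay as the last step left them, time stands still between calls to the robot, and variables do not carry over. Pictures are saved under pics/ and viewed, at most 10 in all, crops included, and the job is handed in when it is done.

```bash
ls; mkdir -p pics; python3 - <<'E'
from plant import arm
import cv2,numpy as np
for n in ("top","scene"):
    c=arm.camera(n); cv2.imwrite(f"pics/{n}0.png",c["pixels"][:,:,::-1]); np.savez(f"{n}0.npz",**c)
    print(n,c["mtx"].tolist(),c["R"].round(3).tolist(),c["t"].round(3).tolist())
print(arm.state(),arm.grip_depth)
E
```

```text
pics
top [[446.23149572553206, 0.0, 327.71993517668], [0.0, 446.23149572553206, 231.37477246106863], [0.0, 0.0, 1.0]] [[0.01, -1.0, -0.001], [-0.988, -0.01, -0.153], [0.153, 0.003, -0.988]] [0.004, 0.472, 1.222]
scene [[581.7843061732251, 0.0, 326.8963017892319], [0.0, 581.7843061732251, 236.52169133061], [0.0, 0.0, 1.0]] [[-0.798, 0.602, -0.012], [0.45, 0.583, -0.676], [-0.4, -0.545, -0.737]] [0.346, -0.147, 1.452]
{'t': 0.1, 'joints': array([ 1.21579565,  0.33386219,  0.0398543 ,  1.46615609, -0.01337778,
        1.34329054, -0.05849422]), 'joint_vel': array([-0.00055996, -0.00192036, -0.00102535, -0.0036209 ,  0.00091538,
        0.0006623 , -0.00149072]), 'tau': array([ 4.12400768e-03, -6.60017323e+01,  1.37064949e+00, -4.06475151e+01,
        1.72671082e-02,  9.15027573e-03,  4.59674266e-05]), 'eef_pos': array([ 0.1643431 , -0.62847045,  0.23050885]), 'ee_rot': array([-3.11452059e+00, -4.00556078e-01,  4.65692932e-04]), 'ft_force': array([0.53301317, 0.12106911, 0.41943782]), 'ft_torque': array([-0.00484708, -0.01782409, -0.06091712]), 'grasp_force': 0.0, 'opening': 0.08548314660217285} 0.0187
```

View pics/top0.png

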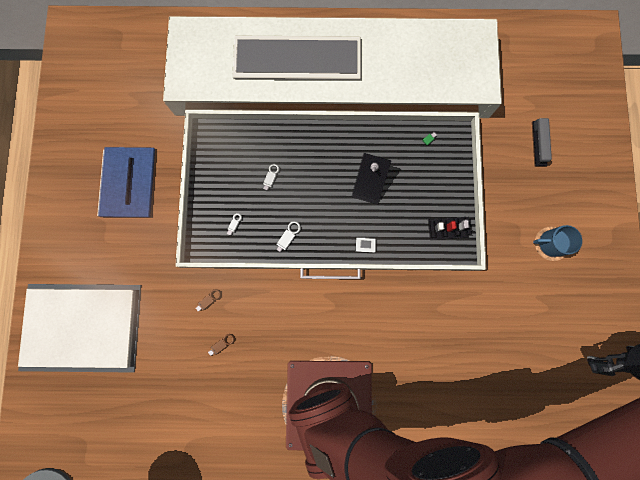

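View pics/scene0.png

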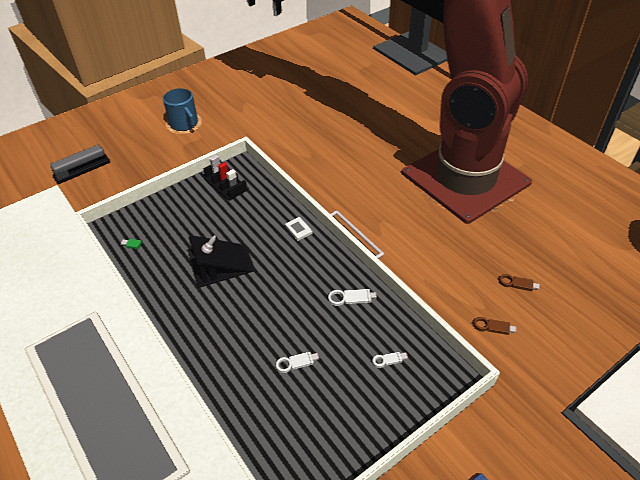

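The top view shows the following:

- **Silver drives:** three in the drawer, at (288,237) large, (270,177) middle and (234,224) small.
- **Look-alikes:** two brown drives outside the drawer at (208,300) and (222,345), which I leave alone.
- **Hook board:** at (372,178), with the prong near (375,168).
- **Bystanders:** reader (366,245), dongle (430,138), stand (450,228).

I choose the three silver drives by size.

```bash
cat > h.py <<'E'
import numpy as np,cv2
from scipy.spatial.transform import Rotation as Ro
def ray(c,uv,z):
    d=np.linalg.inv(c["mtx"])@np.array([uv[0],uv[1],1.]); R,t=c["R"],c["t"]
    o=-R.T@t; d=R.T@d; return o+d*(z-o[2])/d[2]
def tri(cs,uvs):
    A=np.zeros((3,3));b=np.zeros(3)
    for c,uv in zip(cs,uvs):
        d=c["R"].T@np.linalg.inv(c["mtx"])@np.array([uv[0],uv[1],1.]); d/=np.linalg.norm(d)
        P=np.eye(3)-np.outer(d,d); A+=P; b+=P@(-c["R"].T@c["t"])
    return np.linalg.solve(A,b)
E
python3 - <<'E'
from h import *
for n,rois in (("top",dict(large=(270,215,305,257),middle=(258,160,283,193),small=(222,210,246,240))),("scene",dict(large=(322,282,382,312),middle=(270,345,324,380),small=(368,345,412,372)))):
    c=dict(np.load(n+"0.npz")); p=c["pixels"]
    for k,(a,b,x,y) in rois.items():
        s=8; r=cv2.resize(p[b:y,a:x],None,fx=s,fy=s,interpolation=cv2.INTER_CUBIC)
        m=(r.min(2)>120).astype(np.uint8)
        cs,h=cv2.findContours(m,cv2.RETR_CCOMP,cv2.CHAIN_APPROX_NONE)
        o=max((q for q,g in zip(cs,h[0]) if g[3]<0),key=cv2.contourArea); i=max((q for q,g in zip(cs,h[0]) if g[3]>=0),key=cv2.contourArea)
        f=lambda q:np.array([ray(c,((u+.5)/s-.5+a,(v+.5)/s-.5+b),.0175)[:2] for u,v in q[:,0]])
        O,I=f(o),f(i); hc=cv2.minEnclosingCircle(I.astype(np.float32)*1000)
        far=O[np.argsort(-np.linalg.norm(O-I.mean(0),axis=1))[:15]].mean(0)
        M=cv2.moments((O*1e4).astype(np.int32).reshape(-1,1,2)); cen=np.array([M['m10'],M['m01']])/M['m00']/1e4
        hcn=I.mean(0);ax=hcn-cen; ax2=hcn-far
        print(n,k,"hole",hcn.round(4),"d",2*hc[1],"len",np.linalg.norm(ax2).round(4),"yaw",np.degrees(np.arctan2(ax[1],ax[0])).round(1),np.degrees(np.arctan2(ax2[1],ax2[0])).round(1))
c=dict(np.load("top0.npz"));e=dict(np.load("scene0.npz"))
a=cv2.resize(c["pixels"][145:212,340:410],(490,469),interpolation=cv2.INTER_CUBIC)
b=cv2.resize(e["pixels"][225:295,180:265][:],(297*490//244-290+0,469)) if 0 else cv2.resize(e["pixels"][225:292,180:222+0],(294,469),interpolation=cv2.INTER_CUBIC)
cv2.imwrite("pics/c1.png",np.hstack([a,b])[:,:,::-1])
for uv in ((375,168),(374,172),(372,178),(365,192)):
  z=c["depth"][uv[1],uv[0]]; print(uv,c["R"].T@(np.linalg.inv(c["mtx"])@np.array([*uv,1])*z-c["t"]))
E
```

```text
top large hole [0.4864 0.1078] d 26.972137451171875 len 0.0903 yaw -36.8 -47.0
top middle hole [0.66   0.1705] d 20.49292755126953 len 0.0663 yaw -20.5 -20.3
top small hole [0.5143 0.2722] d 15.140965461730957 len 0.064 yaw -50.6 -38.5
scene large hole [0.4871 0.1059] d 26.312856674194336 len 0.08 yaw -35.3 -30.1
scene middle hole [0.6613 0.1689] d 20.2877197265625 len 0.0665 yaw -21.2 -17.5
scene small hole [0.5153 0.27  ] d 15.35148811340332 len 0.0537 yaw -26.4 -24.1
(375, 168) [ 0.63930087 -0.11882406  0.09921293]
(374, 172) [ 0.63862884 -0.11973895  0.06306706]
(372, 178) [ 0.62408154 -0.11504017  0.0525826 ]
(365, 192) [ 0.58967951 -0.09723222  0.02617   ]
```

View pics/c1.png

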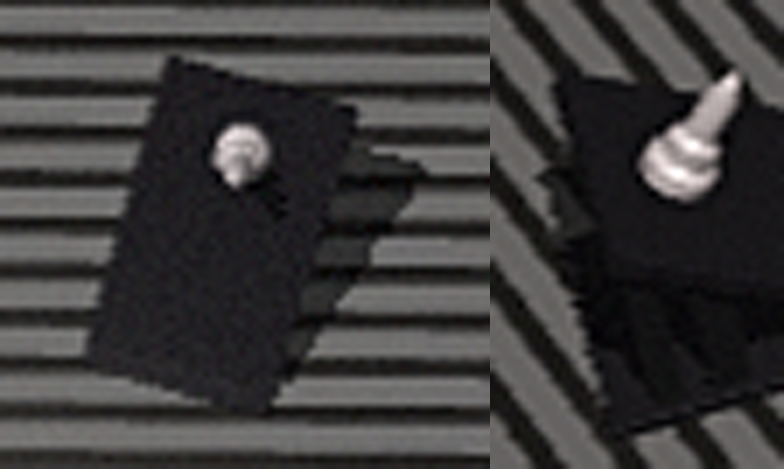

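The crop shows the black board with corners at about (170,57), (357,105), (265,415) and (85,358). The prong tip is at (237,186) in the top half and (738,70) in the scene half. The hole sizes (27, 20.5, 15 mm) confirm which drive is which.

```bash
python3 - <<'E'
from h import *
c=dict(np.load("top0.npz"));e=dict(np.load("scene0.npz"))
g=lambda u,v:(( u+.5)/7-.5+340,(v+.5)/7-.5+145)
k=[ray(c,g(u,v),z) for u,v,z in ((170,57,.090),(357,105,.090),(265,415,.0195),(85,358,.0195))]
for q in k: print(q.round(4))
yaw=lambda d:np.degrees(np.arctan2(d[1],d[0]))
print("yaw",yaw(k[0]-k[3]),yaw(k[1]-k[2]),yaw(k[0]-k[1])-90,yaw(k[3]-k[2])-90,"w",np.linalg.norm(k[0]-k[1]),np.linalg.norm(k[3]-k[2]),"l",np.linalg.norm(k[0]-k[3]))
mid=(k[0]+k[1])/2; b=(k[2]+k[3])/2; print("foot from corners",mid+(b-mid)*28/123)
tip=tri((c,e),(g(237,186),((248+.5)/7-.5+180,(70+.5)/7-.5+225))); print("tip",tip)
p=[]
for v in range(160,198):
  for u in range(356,386):
    if c["pixels"][v,u].max()<50 and c["depth"][v,u]>0:
      X=c["R"].T@(np.linalg.inv(c["mtx"])@np.array([u,v,1])*c["depth"][v,u]-c["t"])
      if X[2]>.025:p.append(X)
p=np.array(p); 
for _ in range(3):
  m=p.mean(0);n=np.linalg.svd(p-m)[2][2]; n*=np.sign(n[2]); p=p[abs((p-m)@n)<.003]
print(len(p),"normal",n,"tilt",np.degrees(np.arccos(n[2])),"yaw",yaw(-n))
x=(.6365,-.118); print("plane z",m[2]-((x[0]-m[0])*n[0]+(x[1]-m[1])*n[1])/n[2])
E
python3 -m inch '[{"translation":[41,47,0],"delta_rot":[0,0,0.15]},{"translation":[41,47,0],"delta_rot":[0,0,0.15]},{"translation":[41,47,0],"delta_rot":[0,0,0.15]},{"translation":[41,47,0],"delta_rot":[0,0,0.15]},{"translation":[41,47,0],"delta_rot":[0,0,0.15]}]' 60
python3 -m inch '[{"translation":[41,47,0],"delta_rot":[0,0,0.15]},{"translation":[41,47,0],"delta_rot":[0,0,0.15]},{"translation":[1,53,-5],"delta_rot":[0,0,0.15]},{"translation":[1,53,-5],"delta_rot":[0,0,0.15]},{"translation":[1,53,-5],"delta_rot":[0,0,0.15]}]'
python3 -m inch '[{"translation":[1,53,-5],"delta_rot":[0,0,0.15]},{"translation":[1,53,-5],"delta_rot":[0,0,0.15]},{"translation":[1,53,-5],"delta_rot":[0,0,0.15]},{"translation":[1,53,-5],"delta_rot":[0,0,0.15]},{"translation":[1,53,-5],"delta_rot":[0,0,0.15]}]'
```

```text
[ 0.6857 -0.0892  0.09  ]
[ 0.6667 -0.163   0.09  ]
[ 0.5566 -0.1335  0.0195]
[ 0.5799 -0.0593  0.0195]
yaw -15.765176878838496 -14.995720929879287 -14.45769725135294 -17.472014918440507 w 0.07630853634065891 0.07785408278272997 l 0.13059075290292327
foot from corners [ 0.65161842 -0.11934304  0.07395122]
tip [ 0.62894832 -0.11449777  0.10822518]
677 normal [-0.54973663  0.15191536  0.82140815] tilt 34.77399510722715 yaw -15.447715473866545
plane z 0.06239409818118143
t: 0.72
eef_pos: [0.3704, -0.392, 0.2311]
ee_rot: [-2.749, -1.521, 0.0]
ft_force: [1.4, -1.3, 0.1]
opening: 0.0602
grasp_force: 0.0
t: 1.35
eef_pos: [0.4541, -0.139, 0.2159]
ee_rot: [-2.0, -2.422, 0.0]
ft_force: [0.4, 0.4, -0.4]
opening: 0.0598
grasp_force: 0.0
t: 1.98
eef_pos: [0.4591, 0.1257, 0.1911]
ee_rot: [0.975, 2.986, -0.001]
ft_force: [0.6, -1.1, -0.1]
opening: 0.06
grasp_force: 0.0
```

```bash
cat >> h.py <<'E'
def wray(c,st,uv):
    K=c["mtx"]; x=(uv[0]-K[0,2])/K[0,0]; y=(uv[1]-K[1,2])/K[1,1]; r=np.hypot(x,y)+1e-12
    d=np.array([x/r*np.sin(r),y/r*np.sin(r),np.cos(r)])
    T=c["T_tool_cam"]; Rt=Ro.from_rotvec(st["ee_rot"]).as_matrix()
    return Rt@T[:3,3]*1+Rt@(T[:3,:3]@np.zeros(3))+st["eef_pos"], Rt@T[:3,:3]@d
def wpt(c,st,uv,z):
    o,d=wray(c,st,uv); return o+d*(z-o[2])/d[2]
def drive(c,st,w,z=.019,near=None):
    "white drive nearest `near`: hole, yaw by min-area rect of the loop-free bar"
    m=((c["pixels"].min(2)>110)).astype(np.uint8)
    cs,h=cv2.findContours(m,cv2.RETR_CCOMP,cv2.CHAIN_APPROX_NONE); out=[]
    for i,q in enumerate(cs):
        if h[0][i][3]>=0 and cv2.contourArea(q)>40:
            I=np.array([wpt(c,st,p,z)[:2] for p in q[:,0]]); hc=np.array(cv2.minEnclosingCircle((I*1e3).astype(np.float32))[0])/1e3
            O=np.array([wpt(c,st,p,z)[:2] for p in cs[h[0][i][3]][:,0]])
            r=cv2.minAreaRect((O*1e3).astype(np.float32)); cen=np.array(r[0])/1e3
            (vx,vy,_,_)=cv2.fitLine((O*1e3).astype(np.float32),cv2.DIST_L2,0,.01,.01).ravel()
            out.append((np.linalg.norm(hc-near),hc,2*np.sqrt(cv2.contourArea((I*1e3).astype(np.float32))/np.pi),cen,np.array(r[1]),vx,vy))
    for o in sorted(out,key=lambda o:o[0])[:2]:
        d=o[1]-o[3]; s=np.sign(d@np.array([o[5],o[6]]))
        print("hole",o[1].round(4),"dia",o[2].round(1),"rect",o[4].round(1),"yaw line",np.degrees(np.arctan2(s*o[6],s*o[5])).round(1),"yaw cen",np.degrees(np.arctan2(d[1],d[0])).round(1))
E
python3 - <<'E'
from h import *
from plant import arm
st=arm.state(); c=arm.camera("wrist"); np.savez("w1.npz",**c); cv2.imwrite("pics/w1.png",c["pixels"][:,:,::-1])
print(c["mtx"].tolist(),c["T_tool_cam"].round(3).tolist(), st["joints"].round(2))
drive(c,st,.03,near=np.array([.487,.107]))
E
```

```text
[[371.64829954431775, 0.0, 323.753690717736], [0.0, 371.64829954431775, 233.03883789045727], [0.0, 0.0, 1.0]] [[0.0, -0.951, -0.31, 0.079], [1.0, 0.001, -0.0, -0.001], [0.0, -0.31, 0.951, -0.142], [0.0, 0.0, 0.0, 1.0]] [ 0.42  0.05 -0.79  1.89  0.04  1.21  0.55]
hole [0.4865 0.1055] dia 19.9 rect [387.4  95.4] yaw line -79.7 yaw cen -76.7
hole [0.5141 0.2685] dia 13.5 rect [ 69.3 407.1] yaw line 96.4 yaw cen 78.0
```

View pics/w1.png

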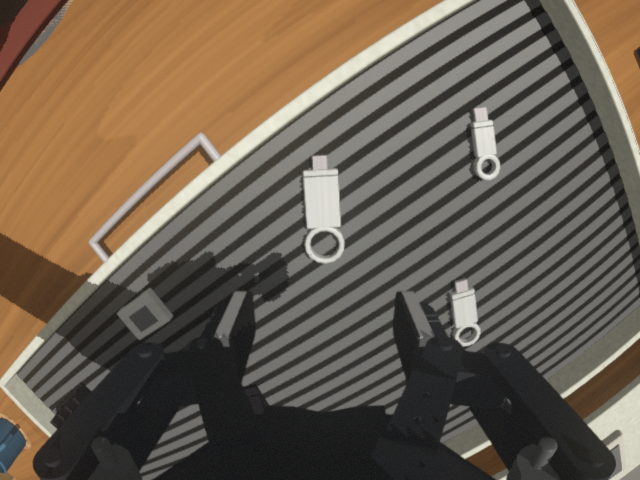

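The wrist view shows the large drive at (322,210) with its hole at (324,244), small with its hole at (487,166) and middle with its hole at (467,333). The fingers already lie nearly in line with the large drive's width.

```bash
sed -i 's/min(2)>110/min(2)>165/; s/>40:/>25:/' h.py; sed -i 's/\[:2\]:$/[:4]:/' h.py; python3 - <<'E'
from h import *
from plant import arm
st=arm.state(); c=dict(np.load("w1.npz"))
for n in ([.487,.107],):
  drive(c,st,.03,near=np.array(n))
# axes by known parts: plug tip & hole centre
for k,a,b in (("large",(320,156),(324.5,244.5)),("small",(480,108),(487,166.5)),("middle",(461.5,281),(467,333.5))):
  A,B=wpt(c,st,a,.015)[:2],wpt(c,st,b,.019)[:2]; d=B-A; print(k,B.round(4),np.linalg.norm(d).round(4),np.degrees(np.arctan2(d[1],d[0])).round(1))
print(st["eef_pos"])
E
```

```text
hole [0.4859 0.114 ] dia 27.6 rect [33.4 96.3] yaw line -31.0 yaw cen -33.9
hole [0.3585 0.0009] dia 69.1 rect [ 39.8 468.6] yaw line -91.3 yaw cen -90.7
hole [0.5111 0.2777] dia 16.1 rect [23.  65.8] yaw line -23.1 yaw cen -27.0
hole [0.6578 0.1786] dia 22.1 rect [26.9 80.6] yaw line -18.6 yaw cen -22.2
large [0.486  0.1137] 0.0788 -32.5
small [0.5106 0.2766] 0.0532 -26.0
middle [0.6563 0.1787] 0.0627 -21.2
[0.45798446 0.13321013 0.19103612]
```

```bash
python3 -m inch '[{"translation":[-1.5,-7,-45],"delta_rot":[0,0,0.055]},{"translation":[0,0,-45],"delta_rot":[0,0,0]},{"translation":[0,0,-35],"delta_rot":[0,0,0]},{"translation":[0,0,-20],"delta_rot":[0,0,0]},{"translation":[0,0,0],"delta_rot":[0,0,0]}]' 60 60
python3 - <<'E'
from h import *
from plant import arm
st=arm.state(); c=arm.camera("wrist"); np.savez("w2.npz",**c); cv2.imwrite("pics/w2.png",c["pixels"][:,:,::-1])
print(st["eef_pos"],st["ee_rot"],np.degrees(2*np.arctan2(st["ee_rot"][1],st["ee_rot"][0])))
drive(c,st,.03,near=np.array([.487,.107]))
E
```

```text
t: 2.65
eef_pos: [0.4565, 0.1169, 0.045]
ee_rot: [-0.898, -3.007, 0.002]
ft_force: [-0.0, -0.8, 0.3]
opening: 0.0601
grasp_force: 0.0
[0.45654758 0.11690736 0.04495661] [-8.98360256e-01 -3.00691661e+00  1.67677545e-03] -213.26856755449552
hole [0.5136 0.2681] dia 16.0 rect [22.6 48. ] yaw line -24.0 yaw cen -22.5
```

View pics/w2.png

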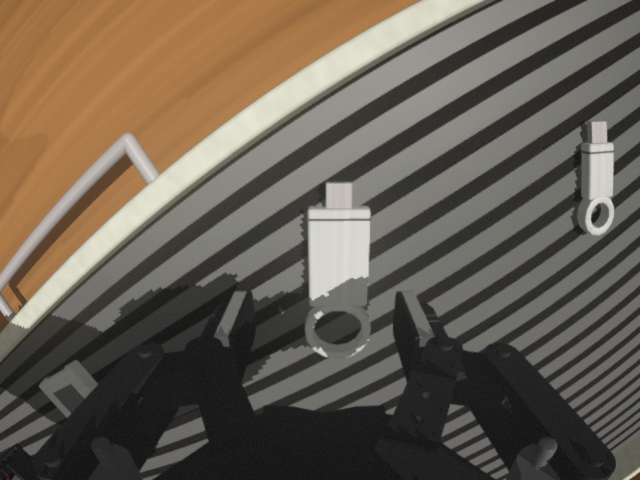

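The view shows the large drive at (338,260), plug tip (339,183) and hole centre (338,331), still about 30 mm below the fingertips.

```bash
python3 - <<'E'
from h import *
from plant import arm
st=arm.state(); c=dict(np.load("w2.npz")); print(st["eef_pos"])
P=lambda u,v,z:wpt(c,st,(u,v),z)[:2]
h=P(338,329,.019); t=P(339,183,.0145); print(h,np.linalg.norm(h-t),np.degrees(np.arctan2(*(h-t)[::-1])))
for a,b in (((308,208),(370,208)),((309,290),(369,290)),((308,208),(309,290)),((370,208),(369,290))):
  A,B=P(*a,.019),P(*b,.019);print((A+B)/2,np.linalg.norm(A-B),np.degrees(np.arctan2(*(B-A)[::-1])))
E
```

```text
[0.45747471 0.11721454 0.0461171 ]
[0.48644199 0.1063262 ] 0.07741411894947994 -32.93610743014097
[0.43071575 0.14233825] 0.029156754001552886 56.88266393924737
[0.46686458 0.11935825] 0.030556040082429712 56.51959594074086
[0.4405936  0.11837166] 0.042735454075447266 -33.38039181769988
[0.45698672 0.14332484] 0.04294546555340216 -31.51285292851206
```

```bash
python3 -m inch '[{"translation":[-1,8.6,0],"delta_rot":[0,0,0.005]},{"translation":[0,0,-20],"delta_rot":[0,0,0]},{"translation":[0,0,-12],"delta_rot":[0,0,0]},{"translation":[0,0,-3],"delta_rot":[0,0,0]},{"translation":[0,0,0],"delta_rot":[0,0,0]}]' 60 60
python3 -m inch '[{"translation":[0,0,0],"delta_rot":[0,0,0]},{"translation":[0,0,0],"delta_rot":[0,0,0]},{"translation":[0,0,0],"delta_rot":[0,0,0]},{"translation":[0,0,0],"delta_rot":[0,0,0]}]' 10 60
```

```text
t: 3.32
eef_pos: [0.4571, 0.126, 0.0116]
ee_rot: [0.892, 3.012, 0.0]
ft_force: [-0.1, 0.4, 0.1]
opening: 0.06
grasp_force: 0.0
t: 3.82
eef_pos: [0.4573, 0.1259, 0.012]
ee_rot: [0.892, 3.011, -0.0]
ft_force: [-2.5, -1.3, 6.7]
opening: 0.028
grasp_force: 59.0
```

```bash
python3 -m inch '[{"translation":[0,0,50],"delta_rot":[0,0,0]},{"translation":[0,0,50],"delta_rot":[0,0,0.152]},{"translation":[25,-46,10],"delta_rot":[0,0,0.152]},{"translation":[25,-46,10],"delta_rot":[-0.041,-0.147,0]},{"translation":[25,-46,0],"delta_rot":[-0.041,-0.147,0]}]'
python3 -m inch '[{"translation":[25,-46,-3],"delta_rot":[-0.041,-0.147,0]},{"translation":[27,-43,-3],"delta_rot":[-0.041,-0.147,0]},{"translation":[0,0,0],"delta_rot":[0,0,0]},{"translation":[0,0,0],"delta_rot":[0,0,0]}]'
cat > look.py <<'E'
import sys
from h import *
from plant import arm
n=sys.argv[1]; st=arm.state(); im=[]
for k in ("wrist","top","scene"):
    c=arm.camera(k); np.savez(f"{k}_{n}.npz",**c); im.append(c["pixels"])
R=Ro.from_rotvec(st["ee_rot"]).as_matrix(); print("pos",st["eef_pos"],"\n",R.round(3),"j",st["joints"].round(2))
np.savez(f"st_{n}.npz",eef_pos=st["eef_pos"],ee_rot=st["ee_rot"])
w=cv2.resize(im[0],(400,300)); t=cv2.resize(im[1][130:205,330:430],(400,300),interpolation=cv2.INTER_CUBIC); s=cv2.resize(im[2][190:290,160:293],(798,600),interpolation=cv2.INTER_CUBIC)
cv2.imwrite(f"pics/wt_{n}.png",np.vstack([w,t])[:,:,::-1]); cv2.imwrite(f"pics/l_{n}.png",np.hstack([np.vstack([w,t]),cv2.resize(s,(400,600))])[:,:,::-1])
E
python3 look.py a
```

```text
t: 4.45
eef_pos: [0.5337, -0.0138, 0.1329]
ee_rot: [0.384, 2.806, -0.06]
ft_force: [-0.4, -0.3, -0.6]
opening: 0.0278
grasp_force: 59.8
t: 4.95
eef_pos: [0.5839, -0.1008, 0.1256]
ee_rot: [0.344, 2.512, -0.108]
ft_force: [-0.1, 0.7, 0.1]
opening: 0.0274
grasp_force: 59.8
pos [ 0.58392459 -0.10079318  0.12557803] 
 [[-0.79   0.269  0.551]
 [ 0.22   0.963 -0.154]
 [-0.573 -0.    -0.82 ]] j [ 0.69  0.01 -0.68  2.23  0.46  0.34  0.92]
```

View pics/l_a.png

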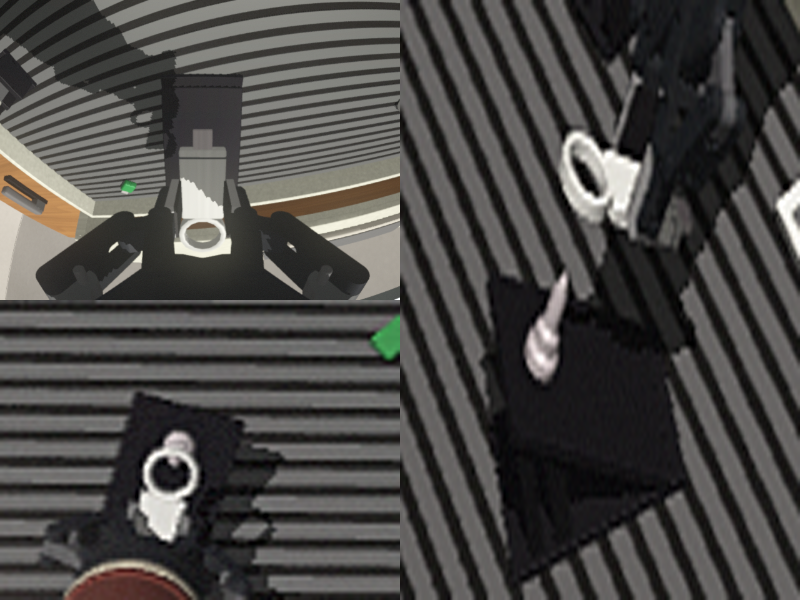

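The drive is held square to the board. Its hole is at (172,474) in the top crop and (585,178) in the scene crop, right above the prong. Next I triangulate the hole and the gap left to the prong axis.

```bash
cat > gap.py <<'E'
import sys
from h import *
n,L,thr=sys.argv[1],float(sys.argv[2]),int(sys.argv[3]) if len(sys.argv)>3 else 120
st=np.load(f"st_{n}.npz"); R=Ro.from_rotvec(st["ee_rot"]).as_matrix()
y=np.radians(-15.5);t=np.radians(35)
xb=np.array([np.cos(t)*np.cos(y),np.cos(t)*np.sin(y),np.sin(t)]);zb=np.array([-np.sin(t)*np.cos(y),-np.sin(t)*np.sin(y),np.cos(t)]);yb=np.cross(zb,xb)
tip=np.array([.6289,-.1145,.1082]); foot=tip-.041*zb
pred=st["eef_pos"]+L*-R[:,0]+.003*-R[:,2]
cs=[];uv=[]
for k in ("top","scene"):
    c=dict(np.load(f"{k}_{n}.npz")); q=c["R"]@pred+c["t"]; q=(c["mtx"]@(q/q[2]))[:2]
    a,b=(q-18).astype(int); s=8
    r=cv2.resize(c["pixels"][b:b+36,a:a+36],None,fx=s,fy=s,interpolation=cv2.INTER_CUBIC)
    m=(r.min(2)>thr).astype(np.uint8); C,h=cv2.findContours(m,cv2.RETR_CCOMP,cv2.CHAIN_APPROX_NONE)
    best=[p for p,g in zip(C,h[0]) if g[3]>=0 and cv2.contourArea(p)>400]
    if not best: print(k,"no hole",q); continue
    p=max(best,key=cv2.contourArea); e=cv2.fitEllipse(cv2.convexHull(p)); u=(np.array(e[0])+.5)/s-.5+[a,b]
    print(k,"hole px",u.round(2),"pred",q.round(2),"axes",np.array(e[1])/s); cs.append(c);uv.append(u)
for nm,X in (("pred",pred),)+((("seen",tri(cs,uv)),) if len(cs)==2 else ()):
    d=X-foot; print(nm,X.round(4),"in prong frame mm x,y,z:",(1e3*np.array([d@xb,d@yb,d@zb])).round(1))
B=np.array([xb,yb,zb]).T; D=Ro.from_matrix(B@np.array([-R[:,0],R[:,1],-R[:,2]])) # turn still to make
print("turn left",D.as_rotvec().round(3),"xb",xb.round(3),"yb",yb.round(3),"zb",zb.round(3))
E
python3 gap.py a .036
```

```text
top hole px [372.09 173.06] pred [372.99 172.97] axes [ 9.34724617 10.38706207]
scene hole px [221.25 218.26] pred [222.22 218.64] axes [ 4.87893915 13.4679842 ]
pred [ 0.6107 -0.1083  0.1486] in prong frame mm x,y,z: [ 7.5  1.2 85.1]
seen [ 0.6113 -0.1068  0.1507] in prong frame mm x,y,z: [ 8.9  2.7 86.7]
turn left [-0.    -0.001  0.002] xb [ 0.789 -0.219  0.574] yb [0.267 0.964 0.   ] zb [-0.553  0.153  0.819]
```

```bash
python3 -m inch '[{"translation":[-7.5,-0.4,-5],"delta_rot":[0,0,0]},{"translation":[9,-2.5,-13.3],"delta_rot":[0,0,0]},{"translation":[9,-2.5,-13.3],"delta_rot":[0,0,0]},{"translation":[0,0,0],"delta_rot":[0,0,0]},{"translation":[0,0,0],"delta_rot":[0,0,0]}]'
python3 look.py b; python3 gap.py b .036; python3 gap.py b .036 100|head -2
python3 - <<'E'
import numpy as np,cv2
w=np.load('wrist_b.npz')["pixels"][330:430,255:395]; t=np.load('top_b.npz')["pixels"][150:200,350:400]; s=np.load('scene_b.npz')["pixels"][205:265,190:250]
cv2.imwrite('pics/b2.png',np.hstack([cv2.resize(i,(d,400),interpolation=cv2.INTER_CUBIC) for i,d in ((w,0),(t,0),(s,0)) if 0] or [cv2.resize(w,(380,260)),cv2.resize(t,(200,260)),cv2.resize(s,(220,260))])[:,:,::-1])
E
```

```text
t: 5.72
eef_pos: [0.5942, -0.1062, 0.0939]
ee_rot: [0.343, 2.512, -0.108]
ft_force: [-0.0, -0.4, 0.1]
opening: 0.0278
grasp_force: 59.8
pos [ 0.59418064 -0.10619772  0.09388023] 
 [[-0.79   0.268  0.552]
 [ 0.22   0.963 -0.154]
 [-0.573 -0.    -0.82 ]] j [ 0.66  0.1  -0.66  2.24  0.72  0.3   0.68]
top hole px [373.18 172.84] pred [373.8  172.63] axes [9.07188892 9.99372673]
scene hole px [217.92 229.21] pred [218.75 230.27] axes [ 5.51134634 12.66015148]
pred [ 0.6209 -0.1136  0.117 ] in prong frame mm x,y,z: [-1.4 -1.3 52.7]
seen [ 0.6208 -0.1127  0.1203] in prong frame mm x,y,z: [ 0.2 -0.5 55.6]
turn left [-0.    -0.001  0.001] xb [ 0.789 -0.219  0.574] yb [0.267 0.964 0.   ] zb [-0.553  0.153  0.819]
top hole px [373.22 172.82] pred [373.8  172.63] axes [8.8589344  9.70118999]
scene hole px [218.27 230.3 ] pred [218.75 230.27] axes [ 3.82236123 10.95094299]
```

View pics/b2.png

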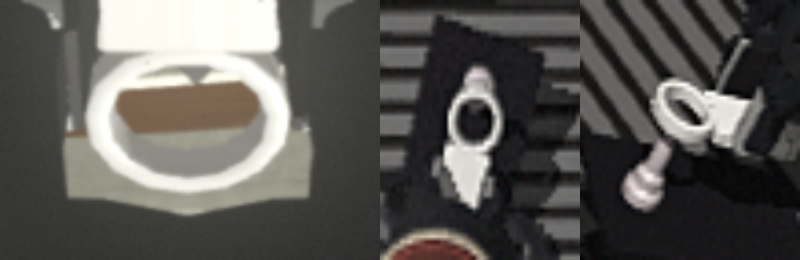

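The tip is just below the hole, and the hole is centred on it to about 1 mm. I lower the drive along the prong.

```bash
python3 -m inch '[{"translation":[6.2,-0.9,-7.9],"delta_rot":[0,0,0]},{"translation":[5.5,-1.5,-8.2],"delta_rot":[0,0,0]},{"translation":[5.5,-1.5,-8.2],"delta_rot":[0,0,0]},{"translation":[2.8,-0.8,-4.1],"delta_rot":[0,0,0]},{"translation":[0,0,0],"delta_rot":[0,0,0]}]'
python3 look.py c; python3 gap.py c .036
```

```text
t: 6.5
eef_pos: [0.6144, -0.1112, 0.0653]
ee_rot: [0.343, 2.511, -0.108]
ft_force: [-0.5, -0.4, -1.6]
opening: 0.0278
grasp_force: 59.8
pos [ 0.61441205 -0.11124326  0.06534633] 
 [[-0.789  0.268  0.552]
 [ 0.22   0.963 -0.154]
 [-0.573 -0.    -0.819]] j [ 0.57  0.19 -0.57  2.21  0.98  0.28  0.45]
top hole px [373.85 168.94] pred [374.55 168.49] axes [9.16144276 9.71321869]
scene hole px [212.83 243.54] pred [210.99 242.74] axes [4.96310139 7.27788115]
pred [ 0.6412 -0.1187  0.0884] in prong frame mm x,y,z: [-0.7 -0.8 17.4]
seen [ 0.6395 -0.1163  0.0872] in prong frame mm x,y,z: [-3.3  1.1 17.7]
turn left [-0.    -0.001  0.001] xb [ 0.789 -0.219  0.574] yb [0.267 0.964 0.   ] zb [-0.553  0.153  0.819]
```

```bash
python3 -m inch '[{"translation":[2.2,-0.6,-3.3],"delta_rot":[0,0,0]},{"translation":[1.7,-0.5,-2.5],"delta_rot":[0,0,0]},{"translation":[0,0,0],"delta_rot":[0,0,0]}]'
python3 -m inch '[{"translation":[1.1,-0.3,-1.6],"delta_rot":[0,0,0]},{"translation":[0.6,-0.2,-0.8],"delta_rot":[0,0,0]},{"translation":[0,0,0],"delta_rot":[0,0,0]}]'
python3 -m inch '[{"translation":[0.6,-0.2,-0.8],"delta_rot":[0,0,0]},{"translation":[0.6,-0.2,-0.8],"delta_rot":[0,0,0]},{"translation":[0,0,0],"delta_rot":[0,0,0]}]'
```

```text
t: 7.02
eef_pos: [0.6183, -0.1124, 0.0592]
ee_rot: [0.343, 2.512, -0.108]
ft_force: [0.2, 0.6, -1.0]
opening: 0.0277
grasp_force: 59.8
t: 7.4
eef_pos: [0.62, -0.1129, 0.057]
ee_rot: [0.343, 2.511, -0.108]
ft_force: [0.8, 1.0, -0.3]
opening: 0.0278
grasp_force: 59.8
t: 7.78
eef_pos: [0.6212, -0.1134, 0.0554]
ee_rot: [0.344, 2.511, -0.108]
ft_force: [-0.5, -0.4, -1.3]
opening: 0.0281
grasp_force: 59.8
```

```bash
python3 -m inch '[{"translation":[0.6,-0.2,-0.8],"delta_rot":[0,0,0]},{"translation":[0.6,-0.2,-0.8],"delta_rot":[0,0,0]},{"translation":[0,0,0],"delta_rot":[0,0,0]}]'
python3 look.py d; python3 gap.py d .036
```

```text
t: 8.15
eef_pos: [0.6224, -0.1137, 0.0539]
ee_rot: [0.343, 2.511, -0.109]
ft_force: [0.2, -0.5, 0.4]
opening: 0.0277
grasp_force: 59.9
pos [ 0.62244847 -0.11374165  0.05391345] 
 [[-0.789  0.269  0.552]
 [ 0.22   0.963 -0.154]
 [-0.573 -0.    -0.819]] j [ 0.54  0.23 -0.54  2.2   1.07  0.28  0.37]
top hole px [371.13 168.31] pred [375.   166.91] axes [2.75448728 6.22426367]
scene hole px [210.99 248.21] pred [207.86 247.5 ] axes [2.12943769 4.51969624]
pred [ 0.6492 -0.1212  0.077 ] in prong frame mm x,y,z: [-0.4 -1.   3.2]
seen [ 0.6452 -0.1109  0.0807] in prong frame mm x,y,z: [-3.7  7.8 10. ]
turn left [ 0.    -0.     0.001] xb [ 0.789 -0.219  0.574] yb [0.267 0.964 0.   ] zb [-0.553  0.153  0.819]
```

View pics/l_d.png

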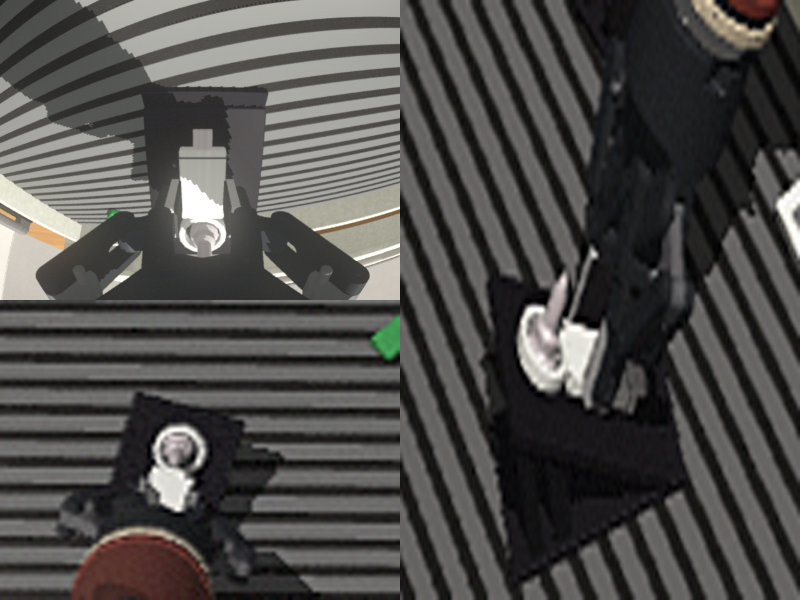

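The drive is threaded: the prong shows through the hole at (178,447) in the top crop, and the bar is just above the board. I keep going down until it touches.

```bash
for i in 1 ; do python3 -m inch '[{"translation":[0.6,-0.2,-0.8],"delta_rot":[0,0,0]},{"translation":[0,0,0],"delta_rot":[0,0,0]},{"translation":[0,0,0],"delta_rot":[0,0,0]}]'; done
python3 -m inch '[{"translation":[0.6,-0.2,-0.8],"delta_rot":[0,0,0]},{"translation":[0,0,0],"delta_rot":[0,0,0]},{"translation":[0,0,0],"delta_rot":[0,0,0]}]'
```

```text
t: 8.68
eef_pos: [0.6226, -0.1138, 0.0538]
ee_rot: [0.343, 2.511, -0.11]
ft_force: [-21.1, 4.4, 22.3]
opening: 0.0278
grasp_force: 63.2
t: 9.05
eef_pos: [0.6227, -0.1138, 0.0536]
ee_rot: [0.342, 2.51, -0.112]
ft_force: [-41.4, 8.5, 43.0]
opening: 0.0275
grasp_force: 66.4
```

```bash
python3 -m inch '[{"translation":[-1.1,0.3,1.6],"delta_rot":[0,0,0]},{"translation":[0,0,0],"delta_rot":[0,0,0]}]'
python3 -m inch '[{"translation":[0,0,0],"delta_rot":[0,0,0]},{"translation":[0,0,0],"delta_rot":[0,0,0]},{"translation":[-2,0.6,3],"delta_rot":[0,0,0]},{"translation":[-10,2.8,14.8],"delta_rot":[0,0,0]},{"translation":[-18,5,27],"delta_rot":[0,0,0]}]' 50
python3 -m inch '[{"translation":[-25,7,37],"delta_rot":[0,0,0]},{"translation":[-10,20,20],"delta_rot":[0.041,0.147,0]},{"translation":[0,0,0],"delta_rot":[0,0,0]}]'
python3 look.py e
```

```text
t: 9.3
eef_pos: [0.6226, -0.1139, 0.0541]
ee_rot: [0.343, 2.511, -0.108]
ft_force: [-0.2, -0.4, 0.1]
opening: 0.0278
grasp_force: 59.8
t: 9.93
eef_pos: [0.5919, -0.1049, 0.0983]
ee_rot: [0.343, 2.513, -0.107]
ft_force: [-0.7, -0.6, 1.2]
opening: 0.0503
grasp_force: 0.0
t: 10.3
eef_pos: [0.5661, -0.0808, 0.1503]
ee_rot: [0.366, 2.659, -0.087]
ft_force: [1.3, -0.0, 0.2]
opening: 0.0498
grasp_force: 0.0
pos [ 0.56608665 -0.08081629  0.15028536] 
 [[-0.863  0.27   0.428]
 [ 0.242  0.963 -0.121]
 [-0.445 -0.001 -0.896]] j [ 0.74 -0.02 -0.74  2.12  0.2   0.59  1.16]
```

View pics/l_e.png

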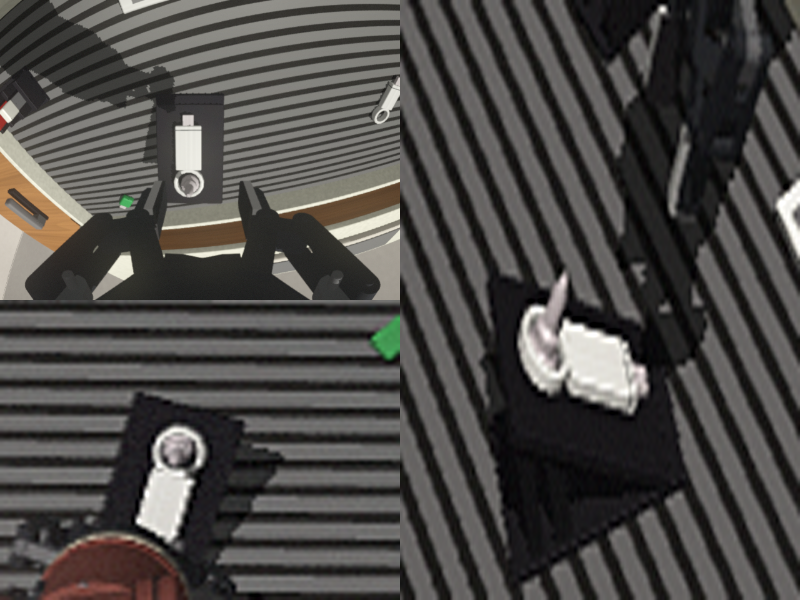

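The large drive lies flat around the prong's foot: ring at (178,450) in the top crop, bar at (165,505). Now the middle one.

```bash
python3 -m inch '[{"translation":[13,52,0],"delta_rot":[0.041,0.147,0]},{"translation":[13,52,0],"delta_rot":[0.041,0.147,0]},{"translation":[13,52,0],"delta_rot":[0.041,0.147,0]},{"translation":[13,52,-10],"delta_rot":[0,0,-0.087]},{"translation":[13,52,-30],"delta_rot":[0,0,0]}]' 55
python3 -m inch '[{"translation":[0,0,0],"delta_rot":[0,0,0]},{"translation":[0,0,0],"delta_rot":[0,0,0]},{"translation":[0,0,0],"delta_rot":[0,0,0]}]'
cat > wl.py <<'E'
import sys
from h import *
from plant import arm
st=arm.state(); c=arm.camera("wrist"); np.savez(sys.argv[1]+".npz",**c); p=c["pixels"]
R=Ro.from_rotvec(st["ee_rot"]).as_matrix(); print("pos",st["eef_pos"].round(4),"tool yaw",np.degrees(np.arctan2(R[1,0],R[0,0])).round(2),"z axis",R[:,2].round(3))
near=np.array([float(v) for v in sys.argv[2:4]])
hsv=cv2.cvtColor(p,cv2.COLOR_RGB2HSV)
for thr in (120,140,160,180):
    m=((p.min(2)>thr)).astype(np.uint8)
    C,h=cv2.findContours(m,cv2.RETR_CCOMP,cv2.CHAIN_APPROX_NONE)
    for q,g in zip(C,h[0]):
        if g[3]<0 or cv2.contourArea(q)<40: continue
        I=np.array([wpt(c,st,v,.019)[:2] for v in q[:,0]]); (hc,_,_)=cv2.fitEllipse((I*1e3).astype(np.float32))
        if np.linalg.norm(np.array(hc)/1e3-near)>.025: continue
        O=np.array([wpt(c,st,v,.019)[:2] for v in C[g[3]][:,0]]); r=cv2.minAreaRect((O*1e3).astype(np.float32))
        d=np.array(hc)-r[0]; a=np.array(hc)
        # bar edges only: outline points 15..45 mm behind the hole
        u=-d/np.linalg.norm(d); s=(O*1e3-a)@u; B=(O*1e3)[(s>17)&(s<38)]; w=(B-a)@np.array([-u[1],u[0]])
        angs=[]
        for side in (B[w>0],B[w<0]):
            v=cv2.fitLine(side.astype(np.float32),cv2.DIST_L2,0,.01,.01).ravel()[:2] if len(side)>5 else (0,0); v=np.array(v)*-np.sign(v@u) if len(side)>5 else v
            angs.append(np.degrees(np.arctan2(v[1],v[0])).round(1))
        print(thr,"hole",a.round(1),"rect",np.array(r[1]).round(1),"yaw cen",np.degrees(np.arctan2(d[1],d[0])).round(1),"edges",angs, "width",(np.median(w[w>0])-np.median(w[w<0])).round(1))
E
python3 wl.py wm .660 .170
```

```text
t: 11.08
eef_pos: [0.6302, 0.1795, 0.105]
ee_rot: [0.567, 3.09, -0.004]
ft_force: [0.7, -0.1, 0.0]
opening: 0.0551
grasp_force: 0.0
t: 11.45
eef_pos: [0.6293, 0.1762, 0.1066]
ee_rot: [0.567, 3.09, -0.006]
ft_force: [0.3, 0.2, -0.0]
opening: 0.0548
grasp_force: 0.0
pos [0.6293 0.1762 0.1066] tool yaw 159.22 z axis [-0.001 -0.004 -1.   ]
120 hole [658.3 168.6] rect [ 78.7 297.1] yaw cen -72.1 edges [np.float64(-155.9), np.float64(-154.1)] width 57.7
140 hole [659.3 168.5] rect [ 78.4 294.2] yaw cen -71.6 edges [np.float64(-157.4), np.float64(18.4)] width 57.9
160 hole [659.6 168.5] rect [28.8 80.5] yaw cen -22.6 edges [np.float64(-19.4), np.float64(-20.9)] width 24.4
180 hole [659.8 168.2] rect [27.5 62.1] yaw cen -21.6 edges [np.float64(-19.4), np.float64(-19.6)] width 24.2
```

```bash
python3 -m inch '[{"translation":[1.4,3.2,-40],"delta_rot":[0,0,0.015]},{"translation":[0,0,-35],"delta_rot":[0,0,0]},{"translation":[0,0,-16],"delta_rot":[0,0,0]},{"translation":[0,0,-3],"delta_rot":[0,0,0]},{"translation":[0,0,0],"delta_rot":[0,0,0]}]'
python3 -m inch '[{"translation":[0,0,0],"delta_rot":[0,0,0]},{"translation":[0,0,0],"delta_rot":[0,0,0]},{"translation":[0,0,0],"delta_rot":[0,0,0]},{"translation":[0,0,0],"delta_rot":[0,0,0]}]' 5 60
```

```text
t: 12.12
eef_pos: [0.6311, 0.1813, 0.0139]
ee_rot: [0.541, 3.094, -0.003]
ft_force: [-0.2, 0.0, 0.9]
opening: 0.0552
grasp_force: 0.0
t: 12.62
eef_pos: [0.631, 0.1815, 0.014]
ee_rot: [0.54, 3.094, -0.004]
ft_force: [-0.6, -0.3, 5.0]
opening: 0.0224
grasp_force: 58.9
```

```bash
python3 -m inch '[{"translation":[0,0,50],"delta_rot":[0,0,0]},{"translation":[0,-30,50],"delta_rot":[0,0,0.075]},{"translation":[-9,-50,10],"delta_rot":[-0.041,-0.147,0]},{"translation":[-9,-50,5],"delta_rot":[-0.041,-0.147,0]},{"translation":[-9,-50,0],"delta_rot":[-0.041,-0.147,0]}]'
python3 -m inch '[{"translation":[-9,-50,-3],"delta_rot":[-0.041,-0.147,0]},{"translation":[-9,-50,-3],"delta_rot":[0,0,0]},{"translation":[0,0,0],"delta_rot":[0,0,0]},{"translation":[0,0,0],"delta_rot":[0,0,0]}]'
sed -i 's/+.003\*-R/+float(sys.argv[4] if len(sys.argv)>4 else .003)*-R/' gap.py
python3 look.py f; python3 gap.py f .031 120 .0005; python3 gap.py f .031 150 .0005|head -2
```

```text
t: 13.25
eef_pos: [0.6035, -0.0, 0.1292]
ee_rot: [0.362, 2.656, -0.09]
ft_force: [1.0, -1.1, 0.3]
opening: 0.0224
grasp_force: 59.1
t: 13.75
eef_pos: [0.5859, -0.0983, 0.1225]
ee_rot: [0.343, 2.511, -0.112]
ft_force: [0.8, 1.3, -0.2]
opening: 0.0225
grasp_force: 59.1
pos [ 0.58589516 -0.0983024   0.12246995] 
 [[-0.789  0.269  0.552]
 [ 0.219  0.963 -0.157]
 [-0.574 -0.003 -0.819]] j [ 0.73  0.02 -0.72  2.23  0.52  0.34  0.86]
top no hole [371.45552442 174.04155539]
scene hole px [224.01 222.45] pred [223.89 222.22] axes [3.33995581 8.67036057]
pred [ 0.6101 -0.105   0.1407] in prong frame mm x,y,z: [ 1.7  4.1 79.5]
turn left [ 0.003 -0.     0.002] xb [ 0.789 -0.219  0.574] yb [0.267 0.964 0.   ] zb [-0.553  0.153  0.819]
top no hole [371.45552442 174.04155539]
scene hole px [224.12 222.38] pred [223.89 222.22] axes [3.7468493  9.33589458]
```

```bash
python3 -m inch '[{"translation":[-3.3,-4.2,-1.4],"delta_rot":[0.003,0,0.002]},{"translation":[7.6,-2.1,-11.2],"delta_rot":[0,0,0]},{"translation":[7.6,-2.1,-11.2],"delta_rot":[0,0,0]},{"translation":[0,0,0],"delta_rot":[0,0,0]},{"translation":[0,0,0],"delta_rot":[0,0,0]}]'
python3 look.py g; for t in 100 120 140 160; do python3 gap.py g .031 $t .0005; done | grep -v turn
```

```text
t: 14.52
eef_pos: [0.5974, -0.1061, 0.0981]
ee_rot: [0.34, 2.513, -0.107]
ft_force: [-0.0, 0.0, 0.3]
opening: 0.0227
grasp_force: 59.1
pos [ 0.59735908 -0.10614298  0.09806379] 
 [[-0.791  0.266  0.552]
 [ 0.218  0.964 -0.152]
 [-0.572  0.    -0.82 ]] j [ 0.7   0.1  -0.69  2.22  0.7   0.31  0.71]
top hole px [373.71 170.71] pred [373.47 172.48] axes [2.77031565 6.45540953]
scene hole px [218.   230.56] pred [218.73 230.9 ] axes [2.20711732 7.26095009]
pred [ 0.6216 -0.1128  0.1162] in prong frame mm x,y,z: [-1.5 -0.3 51.9]
seen [ 0.6244 -0.1123  0.1198] in prong frame mm x,y,z: [ 2.6  0.9 53.3]
top hole px [373.74 170.88] pred [373.47 172.48] axes [3.41786575 6.80580235]
scene hole px [218.09 230.53] pred [218.73 230.9 ] axes [2.5952785  7.80596018]
pred [ 0.6216 -0.1128  0.1162] in prong frame mm x,y,z: [-1.5 -0.3 51.9]
seen [ 0.6241 -0.1125  0.1195] in prong frame mm x,y,z: [ 2.2  0.6 53.3]
top hole px [373.66 171.64] pred [373.47 172.48] axes [5.25148201 7.25219393]
scene hole px [218.29 230.45] pred [218.73 230.9 ] axes [3.07061672 8.52138424]
pred [ 0.6216 -0.1128  0.1162] in prong frame mm x,y,z: [-1.5 -0.3 51.9]
seen [ 0.6228 -0.1128  0.1185] in prong frame mm x,y,z: [ 0.7  0.  53.1]
top hole px [376.1  167.79] pred [373.47 172.48] axes [6.26867819 8.38281918]
scene hole px [217.9  229.15] pred [218.73 230.9 ] axes [ 5.18056059 10.58756828]
pred [ 0.6216 -0.1128  0.1162] in prong frame mm x,y,z: [-1.5 -0.3 51.9]
seen [ 0.6272 -0.1154  0.1248] in prong frame mm x,y,z: [ 8.4 -1.3 55.4]
```

```bash
python3 -m inch '[{"translation":[5.5,-1.5,-7.7],"delta_rot":[0,0,0]},{"translation":[5,-1.4,-7],"delta_rot":[0,0,0]},{"translation":[5,-1.4,-7],"delta_rot":[0,0,0]},{"translation":[0,0,0],"delta_rot":[0,0,0]},{"translation":[0,0,0],"delta_rot":[0,0,0]}]'
python3 -m inch '[{"translation":[1.7,-0.5,-2.5],"delta_rot":[0,0,0]},{"translation":[1.1,-0.3,-1.6],"delta_rot":[0,0,0]},{"translation":[0,0,0],"delta_rot":[0,0,0]},{"translation":[0,0,0],"delta_rot":[0,0,0]}]'
python3 look.py i; python3 gap.py i .031 120 .0005
```

```text
t: 15.3
eef_pos: [0.6126, -0.1114, 0.0766]
ee_rot: [0.342, 2.512, -0.108]
ft_force: [0.2, 0.2, -0.6]
opening: 0.0226
grasp_force: 59.1
t: 15.8
eef_pos: [0.6154, -0.1122, 0.072]
ee_rot: [0.342, 2.513, -0.108]
ft_force: [-0.2, -0.1, -0.4]
opening: 0.0225
grasp_force: 59.1
pos [ 0.615418   -0.11221493  0.07199342] 
 [[-0.79   0.267  0.551]
 [ 0.219  0.964 -0.153]
 [-0.572 -0.    -0.82 ]] j [ 0.62  0.18 -0.62  2.21  0.93  0.3   0.5 ]
top hole px [374.11 169.06] pred [374.69 168.85] axes [7.36372519 7.65824747]
scene hole px [212.91 241.29] pred [211.46 241.78] axes [4.09837484 5.19382763]
pred [ 0.6396 -0.1189  0.0901] in prong frame mm x,y,z: [-0.9 -1.4 19.6]
seen [ 0.6378 -0.1167  0.0925] in prong frame mm x,y,z: [-1.5  0.3 22.9]
turn left [-0.    -0.002 -0.   ] xb [ 0.789 -0.219  0.574] yb [0.267 0.964 0.   ] zb [-0.553  0.153  0.819]
```

```bash
python3 -m inch '[{"translation":[1.3,0.3,-1.6],"delta_rot":[0,0,0]},{"translation":[0.6,-0.2,-0.8],"delta_rot":[0,0,0]},{"translation":[0,0,0],"delta_rot":[0,0,0]},{"translation":[0,0,0],"delta_rot":[0,0,0]}]'
python3 -m inch '[{"translation":[0.6,-0.2,-0.8],"delta_rot":[0,0,0]},{"translation":[0.6,-0.2,-0.8],"delta_rot":[0,0,0]},{"translation":[0,0,0],"delta_rot":[0,0,0]},{"translation":[0,0,0],"delta_rot":[0,0,0]}]'
python3 -m inch '[{"translation":[0.6,-0.1,-0.8],"delta_rot":[0,0,0]},{"translation":[0,0,0],"delta_rot":[0,0,0]},{"translation":[0,0,0],"delta_rot":[0,0,0]}]'
```

```text
t: 16.45
eef_pos: [0.6174, -0.1121, 0.0696]
ee_rot: [0.342, 2.513, -0.108]
ft_force: [0.3, 0.2, 0.2]
opening: 0.0226
grasp_force: 59.1
t: 16.95
eef_pos: [0.6185, -0.1125, 0.068]
ee_rot: [0.342, 2.513, -0.108]
ft_force: [-0.5, -0.2, -0.5]
opening: 0.022
grasp_force: 59.1
t: 17.32
eef_pos: [0.6192, -0.1126, 0.0672]
ee_rot: [0.342, 2.513, -0.108]
ft_force: [-0.4, -0.5, -0.3]
opening: 0.0229
grasp_force: 59.1
```

```bash
python3 -m inch '[{"translation":[0.6,-0.2,-0.8],"delta_rot":[0,0,0]},{"translation":[0,0,0],"delta_rot":[0,0,0]},{"translation":[0,0,0],"delta_rot":[0,0,0]}]'
python3 -m inch '[{"translation":[0.5,-0.1,-0.7],"delta_rot":[0,0,0]},{"translation":[0,0,0],"delta_rot":[0,0,0]},{"translation":[0,0,0],"delta_rot":[0,0,0]}]'
```

```text
t: 17.7
eef_pos: [0.6198, -0.1128, 0.0664]
ee_rot: [0.342, 2.513, -0.108]
ft_force: [-0.5, 1.1, -0.5]
opening: 0.0224
grasp_force: 59.1
t: 18.08
eef_pos: [0.6203, -0.1129, 0.0657]
ee_rot: [0.342, 2.513, -0.108]
ft_force: [-0.7, -0.9, 0.7]
opening: 0.0228
grasp_force: 59.1
```

```bash
python3 -m inch '[{"translation":[0.4,-0.1,-0.6],"delta_rot":[0,0,0]},{"translation":[0,0,0],"delta_rot":[0,0,0]},{"translation":[0,0,0],"delta_rot":[0,0,0]}]'; python3 look.py j; for t in 120 150; do python3 gap.py j .031 $t .0005; done
python3 - <<'E'
from h import *
ims=[]
for k,(a,b,w,h) in dict(top=(350,150,50,50),scene=(190,215,60,60)).items():
    p=np.load(f"{k}_j.npz")["pixels"]; ims.append(cv2.resize(p[b:b+h,a:a+w],(400,400),interpolation=cv2.INTER_CUBIC))
cv2.imwrite("pics/j.png",np.hstack(ims)[:,:,::-1])
E
```

```text
t: 18.45
eef_pos: [0.6204, -0.1129, 0.0655]
ee_rot: [0.341, 2.513, -0.109]
ft_force: [-9.4, 2.4, 10.3]
opening: 0.0225
grasp_force: 60.9
pos [ 0.62044628 -0.11293939  0.06547702] 
 [[-0.79   0.267  0.551]
 [ 0.218  0.964 -0.154]
 [-0.573 -0.001 -0.82 ]] j [ 0.59  0.21 -0.59  2.2   0.99  0.29  0.45]
top no hole [374.69748195 167.78183974]
scene hole px [212.66 243.51] pred [209.65 244.81] axes [4.35439253 5.54216719]
pred [ 0.6447 -0.1196  0.0836] in prong frame mm x,y,z: [-0.5 -0.7 11.4]
turn left [ 0.001 -0.002 -0.   ] xb [ 0.789 -0.219  0.574] yb [0.267 0.964 0.   ] zb [-0.553  0.153  0.819]
top no hole [374.69748195 167.78183974]
scene hole px [207.22 241.32] pred [209.65 244.81] axes [3.79286146 5.58416843]
pred [ 0.6447 -0.1196  0.0836] in prong frame mm x,y,z: [-0.5 -0.7 11.4]
turn left [ 0.001 -0.002 -0.   ] xb [ 0.789 -0.219  0.574] yb [0.267 0.964 0.   ] zb [-0.553  0.153  0.819]
```

Contact at 10.9 mm above the large drive's contact, against 11 mm expected, so the middle drive is seated. I release it and go for the small one at about (0.490, 0.283).

```bash
python3 -m inch '[{"translation":[-0.4,0.1,0.6],"delta_rot":[0,0,0]},{"translation":[0,0,0],"delta_rot":[0,0,0]}]'
python3 -m inch '[{"translation":[0,0,0],"delta_rot":[0,0,0]},{"translation":[0,0,0],"delta_rot":[0,0,0]},{"translation":[-2,0.6,3],"delta_rot":[0,0,0]},{"translation":[-10,2.8,14.8],"delta_rot":[0,0,0]},{"translation":[-18,5,27],"delta_rot":[0,0,0]}]' 45
python3 -m inch '[{"translation":[-25,7,37],"delta_rot":[0,0,0]},{"translation":[-10,30,10],"delta_rot":[0.041,0.147,0]},{"translation":[-8,50,0],"delta_rot":[0.041,0.147,0]},{"translation":[-8,50,0],"delta_rot":[0.041,0.147,0]},{"translation":[-8,50,0],"delta_rot":[0.041,0.147,0]}]'
python3 -m inch '[{"translation":[-8,50,-10],"delta_rot":[0,0,-0.08]},{"translation":[-8,50,-10],"delta_rot":[0,0,-0.08]},{"translation":[-8,50,-20],"delta_rot":[0,0,0]},{"translation":[-8,50,-20],"delta_rot":[0,0,0]},{"translation":[0,0,0],"delta_rot":[0,0,0]}]'
python3 -m inch '[{"translation":[0,0,0],"delta_rot":[0,0,0]},{"translation":[0,0,0],"delta_rot":[0,0,0]}]'
python3 wl.py ws .513 .270
python3 look.py k >/dev/null; python3 - <<'E'
# middle drive: bright blob edges near the prong from depth: heights of loose bars above the board plane
from h import *
c=dict(np.load("top_k.npz")); y=np.radians(-15.5);t=np.radians(35)
xb=np.array([np.cos(t)*np.cos(y),np.cos(t)*np.sin(y),np.sin(t)]);zb=np.array([-np.sin(t)*np.cos(y),-np.sin(t)*np.sin(y),np.cos(t)]);yb=np.cross(zb,xb)
foot=np.array([.6289,-.1145,.1082])-.041*zb
v,u=np.mgrid[150:205,345:395]; d=c["depth"][150:205,345:395]
X=(np.stack([u*d,v*d,d],-1)@np.linalg.inv(c["mtx"]).T-c["t"])@c["R"]; F=(X-foot)@np.array([xb,yb,zb]).T*1e3
for lo in range(-80,30,10):
    m=(F[...,0]>=lo)&(F[...,0]<lo+10)&(abs(F[...,1])<9); print(lo,np.percentile(F[...,2][m],[10,50,90]).round(1) if m.any() else None)
E
```

```text
t: 18.85
eef_pos: [0.6203, -0.1129, 0.0658]
ee_rot: [0.342, 2.513, -0.108]
ft_force: [-0.3, -0.7, -0.4]
opening: 0.023
grasp_force: 59.1
t: 19.48
eef_pos: [0.5896, -0.1041, 0.1102]
ee_rot: [0.341, 2.515, -0.107]
ft_force: [-0.2, -0.7, 0.7]
opening: 0.0449
grasp_force: 0.0
t: 20.1
eef_pos: [0.5376, 0.0798, 0.1492]
ee_rot: [-0.426, -3.107, 0.004]
ft_force: [0.5, -1.0, -0.1]
opening: 0.0453
grasp_force: 0.0
t: 20.72
eef_pos: [0.5023, 0.2835, 0.0869]
ee_rot: [-0.66, -3.065, 0.001]
ft_force: [0.8, -0.2, 0.7]
opening: 0.0449
grasp_force: 0.0
t: 20.98
eef_pos: [0.5065, 0.2773, 0.0883]
ee_rot: [-0.676, -3.066, 0.004]
ft_force: [0.4, -1.7, -0.2]
opening: 0.0451
grasp_force: 0.0
pos [0.5065 0.2773 0.0883] tool yaw 155.13 z axis [-0.003 -0.002 -1.   ]
-80 [1.7 4.3 8.3]
-70 [ 7.1 12.2 15.5]
-60 [13.6 16.3 20.3]
-50 [12.9 17.2 19.8]
-40 [14.7 16.4 20.3]
-30 [14.3 18.6 21.3]
-20 [-0.4 15.2 16.8]
-10 [-2.5 14.  38. ]
0 [-85.3  15.7  32.8]
10 [-93.6  -3.1  10.5]
20 [-98.8  -3.4   1.1]
```

The board depth profile puts the top of the stack at about 17 mm, against 18 mm expected, so the middle drive is flat. The small drive's hole is hidden from here, so I go back and up a little.

```bash
python3 -m inch '[{"translation":[-17,6,30],"delta_rot":[0,0,0]},{"translation":[0,0,15],"delta_rot":[0,0,0]},{"translation":[0,0,0],"delta_rot":[0,0,0]},{"translation":[0,0,0],"delta_rot":[0,0,0]},{"translation":[0,0,0],"delta_rot":[0,0,0]}]'
python3 wl.py ws .513 .270
python3 -c "
import numpy as np,cv2
cv2.imwrite('pics/ws.png',np.load('ws.npz')['pixels'][:,:,::-1])"
```

```text
t: 21.8
eef_pos: [0.4886, 0.2841, 0.132]
ee_rot: [-0.673, -3.065, 0.005]
ft_force: [0.3, -0.1, 1.4]
opening: 0.0453
grasp_force: 0.0
pos [0.4886 0.2841 0.132 ] tool yaw 155.22 z axis [-0.004 -0.002 -1.   ]
120 hole [514.7 270.2] rect [ 62.1 143.9] yaw cen -65.3 edges [np.float64(20.1), np.float64(-77.2)] width 26.5
140 hole [514.1 269.8] rect [23.9 66.1] yaw cen -23.3 edges [np.float64(-24.2), np.float64(-24.2)] width 18.9
160 hole [514.2 269.7] rect [23.2 47.1] yaw cen -24.4 edges [np.float64(-42.6), np.float64(-9.0)] width 18.6
180 hole [514.2 269.5] rect [22.4 47.1] yaw cen -23.4 edges [np.float64(-37.6), np.float64(-7.1)] width 18.0
```

```bash
python3 -m inch '[{"translation":[0,-2.9,-45],"delta_rot":[0,0,0.013]},{"translation":[0,0,-40],"delta_rot":[0,0,0]},{"translation":[0,0,-25],"delta_rot":[0,0,0]},{"translation":[0,0,-8],"delta_rot":[0,0,0]},{"translation":[0,0,0],"delta_rot":[0,0,0]}]'
python3 -m inch '[{"translation":[0,0,0],"delta_rot":[0,0,0]},{"translation":[0,0,0],"delta_rot":[0,0,0]},{"translation":[0,0,0],"delta_rot":[0,0,0]},{"translation":[0,0,0],"delta_rot":[0,0,0]}]' 5 50
```

```text
t: 22.48
eef_pos: [0.4885, 0.2819, 0.0149]
ee_rot: [-0.652, -3.07, 0.004]
ft_force: [0.4, -0.8, 0.8]
opening: 0.0451
grasp_force: 0.0
t: 22.98
eef_pos: [0.4894, 0.2822, 0.0163]
ee_rot: [-0.653, -3.072, 0.002]
ft_force: [-1.4, -1.3, 5.8]
opening: 0.0177
grasp_force: 48.9
```

```bash
python3 -m inch '[{"translation":[0,0,50],"delta_rot":[0,0,0]},{"translation":[10,-30,50],"delta_rot":[0,0,0.148]},{"translation":[11,-44,20],"delta_rot":[0,0,0]},{"translation":[11,-44,10],"delta_rot":[0,0,0]},{"translation":[11,-44,0],"delta_rot":[-0.041,-0.147,0]}]'
python3 -m inch '[{"translation":[11,-44,0],"delta_rot":[-0.041,-0.147,0]},{"translation":[11,-44,-5],"delta_rot":[-0.041,-0.147,0]},{"translation":[11,-44,-5],"delta_rot":[-0.041,-0.147,0]},{"translation":[11,-44,-8],"delta_rot":[0,0,0]},{"translation":[11,-44,-8],"delta_rot":[0,0,0]}]'
python3 -m inch '[{"translation":[0,0,0],"delta_rot":[0,0,0]},{"translation":[0,0,0],"delta_rot":[0,0,0]}]'
python3 look.py m; for t in 120 150; do python3 gap.py m .028 $t -.0005; done
```

```text
t: 23.6
eef_pos: [0.5345, 0.1173, 0.1462]
ee_rot: [0.41, 2.961, -0.033]
ft_force: [-0.5, 0.6, -0.3]
opening: 0.0174
grasp_force: 48.9
t: 24.22
eef_pos: [0.5867, -0.1016, 0.1197]
ee_rot: [0.342, 2.512, -0.115]
ft_force: [0.6, 0.9, -0.4]
opening: 0.0174
grasp_force: 48.9
t: 24.48
eef_pos: [0.5868, -0.0998, 0.1193]
ee_rot: [0.344, 2.513, -0.112]
ft_force: [0.4, -0.5, -1.0]
opening: 0.0174
grasp_force: 49.0
pos [ 0.58675109 -0.09977178  0.11932132] 
 [[-0.79   0.269  0.55 ]
 [ 0.219  0.963 -0.156]
 [-0.572 -0.003 -0.82 ]] j [ 0.79  0.03 -0.79  2.23  0.54  0.34  0.84]
top no hole [371.62081466 174.99041812]
scene no hole [224.45309155 223.72340578]
pred [ 0.6092 -0.106   0.1349] in prong frame mm x,y,z: [-2.1  2.9 75.1]
turn left [ 0.002 -0.003  0.002] xb [ 0.789 -0.219  0.574] yb [0.267 0.964 0.   ] zb [-0.553  0.153  0.819]
top hole px [371.09 168.57] pred [371.62 174.99] axes [2.43449163 4.58590794]
scene no hole [224.45309155 223.72340578]
pred [ 0.6092 -0.106   0.1349] in prong frame mm x,y,z: [-2.1  2.9 75.1]
turn left [ 0.002 -0.003  0.002] xb [ 0.789 -0.219  0.574] yb [0.267 0.964 0.   ] zb [-0.553  0.153  0.819]
```

```bash
python3 -m inch '[{"translation":[0.1,-4,0.8],"delta_rot":[0.002,-0.003,0.002]},{"translation":[6.4,-1.7,-9.4],"delta_rot":[0,0,0]},{"translation":[6.4,-1.7,-9.4],"delta_rot":[0,0,0]},{"translation":[0,0,0],"delta_rot":[0,0,0]},{"translation":[0,0,0],"delta_rot":[0,0,0]}]'
python3 look.py n; for t in 100 120 140; do python3 gap.py n .028 $t -.0005; done
python3 - <<'E'
from h import *
ims=[]
for k,(a,b,w,h) in dict(top=(355,150,40,40),scene=(195,210,45,45)).items():
    p=np.load(f"{k}_n.npz")["pixels"]; ims.append(cv2.resize(p[b:b+h,a:a+w],(400,400),interpolation=cv2.INTER_CUBIC))
cv2.imwrite("pics/n.png",np.hstack(ims)[:,:,::-1])
E
```

```text
t: 25.25
eef_pos: [0.5995, -0.1074, 0.1012]
ee_rot: [0.342, 2.511, -0.108]
ft_force: [0.3, -0.2, -0.8]
opening: 0.0172
grasp_force: 49.0
pos [ 0.59948081 -0.10739781  0.10121208] 
 [[-0.789  0.267  0.553]
 [ 0.219  0.964 -0.153]
 [-0.574 -0.    -0.819]] j [ 0.76  0.1  -0.75  2.22  0.71  0.32  0.71]
top no hole [373.77822405 172.31388212]
scene no hole [218.37126225 230.51803834]
pred [ 0.6219 -0.1136  0.1169] in prong frame mm x,y,z: [-0.8 -1.  52.1]
turn left [ 0. -0. -0.] xb [ 0.789 -0.219  0.574] yb [0.267 0.964 0.   ] zb [-0.553  0.153  0.819]
top hole px [373.66 171.71] pred [373.78 172.31] axes [3.22224283 4.70630264]
scene no hole [218.37126225 230.51803834]
pred [ 0.6219 -0.1136  0.1169] in prong frame mm x,y,z: [-0.8 -1.  52.1]
turn left [ 0. -0. -0.] xb [ 0.789 -0.219  0.574] yb [0.267 0.964 0.   ] zb [-0.553  0.153  0.819]
top hole px [375.48 168.34] pred [373.78 172.31] axes [4.42959547 5.93253136]
scene hole px [207.45 241.11] pred [218.37 230.52] axes [2.53114271 4.01261044]
pred [ 0.6219 -0.1136  0.1169] in prong frame mm x,y,z: [-0.8 -1.  52.1]
seen [ 0.6435 -0.1229  0.0905] in prong frame mm x,y,z: [ 3.2 -4.2 17.2]
turn left [ 0. -0. -0.] xb [ 0.789 -0.219  0.574] yb [0.267 0.964 0.   ] zb [-0.553  0.153  0.819]
```

View pics/n.png

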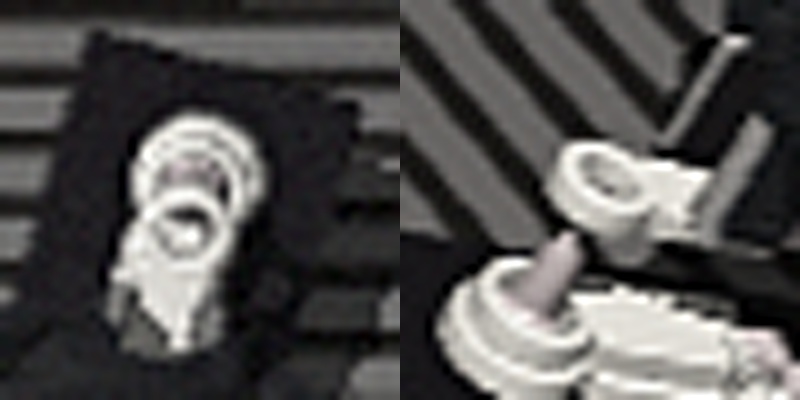

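The last picture shows the small hole at about (372.8,172.3) in the full top image. The prong axis extended is at about (373.2,172.4), so they agree to about 1 mm, and the scene view agrees too. I go down in small steps, watching the force.

```bash
python3 -m inch '[{"translation":[3.2,-1.1,-4.9],"delta_rot":[0,0,0]},{"translation":[3.3,-0.9,-4.9],"delta_rot":[0,0,0]},{"translation":[1.7,-0.5,-2.5],"delta_rot":[0,0,0]},{"translation":[0,0,0],"delta_rot":[0,0,0]}]'
python3 -m inch '[{"translation":[1.7,-0.5,-2.5],"delta_rot":[0,0,0]},{"translation":[1.1,-0.3,-1.6],"delta_rot":[0,0,0]},{"translation":[0,0,0],"delta_rot":[0,0,0]}]'
python3 -m inch '[{"translation":[1.1,-0.3,-1.6],"delta_rot":[0,0,0]},{"translation":[1.1,-0.3,-1.6],"delta_rot":[0,0,0]},{"translation":[0,0,0],"delta_rot":[0,0,0]}]'
```

```text
t: 25.9
eef_pos: [0.6077, -0.1101, 0.0886]
ee_rot: [0.342, 2.511, -0.108]
ft_force: [-0.5, -0.8, -0.4]
opening: 0.0173
grasp_force: 49.0
t: 26.28
eef_pos: [0.6106, -0.1109, 0.0844]
ee_rot: [0.342, 2.511, -0.108]
ft_force: [-0.3, 0.2, 0.3]
opening: 0.0173
grasp_force: 49.0
t: 26.65
eef_pos: [0.6128, -0.1115, 0.0812]
ee_rot: [0.342, 2.511, -0.108]
ft_force: [1.5, -0.8, -0.1]
opening: 0.0176
grasp_force: 49.0
```

```bash
python3 -m inch '[{"translation":[1.1,-0.3,-1.6],"delta_rot":[0,0,0]},{"translation":[1.1,-0.3,-1.6],"delta_rot":[0,0,0]},{"translation":[0,0,0],"delta_rot":[0,0,0]}]'
python3 -m inch '[{"translation":[0.6,-0.2,-0.8],"delta_rot":[0,0,0]},{"translation":[0,0,0],"delta_rot":[0,0,0]},{"translation":[0,0,0],"delta_rot":[0,0,0]}]'
python3 -m inch '[{"translation":[0.6,-0.2,-0.8],"delta_rot":[0,0,0]},{"translation":[0,0,0],"delta_rot":[0,0,0]},{"translation":[0,0,0],"delta_rot":[0,0,0]}]'
```

```text
t: 27.02
eef_pos: [0.615, -0.1121, 0.078]
ee_rot: [0.342, 2.511, -0.108]
ft_force: [1.2, -0.2, -0.1]
opening: 0.0177
grasp_force: 49.0
t: 27.4
eef_pos: [0.6155, -0.1124, 0.0773]
ee_rot: [0.342, 2.511, -0.108]
ft_force: [-0.6, 0.8, -0.1]
opening: 0.0171
grasp_force: 49.0
t: 27.78
eef_pos: [0.6161, -0.1126, 0.0765]
ee_rot: [0.342, 2.511, -0.108]
ft_force: [0.2, 0.1, -0.6]
opening: 0.0178
grasp_force: 49.0
```

```bash
python3 -m inch '[{"translation":[0.6,-0.2,-0.8],"delta_rot":[0,0,0]},{"translation":[0,0,0],"delta_rot":[0,0,0]},{"translation":[0,0,0],"delta_rot":[0,0,0]}]'
python3 -m inch '[{"translation":[0.4,-0.1,-0.6],"delta_rot":[0,0,0]},{"translation":[0,0,0],"delta_rot":[0,0,0]},{"translation":[0,0,0],"delta_rot":[0,0,0]}]'
python3 -m inch '[{"translation":[0.4,-0.1,-0.6],"delta_rot":[0,0,0]},{"translation":[0,0,0],"delta_rot":[0,0,0]},{"translation":[0,0,0],"delta_rot":[0,0,0]}]'
```

```text
t: 28.15
eef_pos: [0.6164, -0.1127, 0.0763]
ee_rot: [0.341, 2.511, -0.11]
ft_force: [-18.1, 3.7, 18.6]
opening: 0.0176
grasp_force: 52.5
t: 28.52
eef_pos: [0.6165, -0.1127, 0.0761]
ee_rot: [0.341, 2.511, -0.111]
ft_force: [-31.6, 6.5, 33.1]
opening: 0.0172
grasp_force: 54.9
t: 28.9
eef_pos: [0.6166, -0.1127, 0.0759]
ee_rot: [0.341, 2.51, -0.113]
ft_force: [-43.9, 9.0, 46.2]
opening: 0.0177
grasp_force: 57.4
```

The small drive touches at 11.1 mm above the middle's contact (11.3 expected), so it is seated. I ease off, release and retreat.

```bash
python3 -m inch '[{"translation":[-1.2,0.3,1.8],"delta_rot":[0,0,0]},{"translation":[0,0,0],"delta_rot":[0,0,0]}]'
python3 -m inch '[{"translation":[0,0,0],"delta_rot":[0,0,0]},{"translation":[0,0,0],"delta_rot":[0,0,0]},{"translation":[-2,0.6,3],"delta_rot":[0,0,0]},{"translation":[-10,2.8,14.8],"delta_rot":[0,0,0]},{"translation":[-18,5,27],"delta_rot":[0,0,0]}]' 42
python3 -m inch '[{"translation":[-25,7,37],"delta_rot":[0,0,0]},{"translation":[-8,50,10],"delta_rot":[0.041,0.147,0]},{"translation":[-8,50,0],"delta_rot":[0.041,0.147,0]},{"translation":[-8,50,0],"delta_rot":[0.041,0.147,0]},{"translation":[0,0,0],"delta_rot":[0,0,0]}]'
python3 look.py z; python3 - <<'E'
from h import *
y=np.radians(-15.5);t=np.radians(35)
xb=np.array([np.cos(t)*np.cos(y),np.cos(t)*np.sin(y),np.sin(t)]);zb=np.array([-np.sin(t)*np.cos(y),-np.sin(t)*np.sin(y),np.cos(t)]);yb=np.cross(zb,xb)
foot=np.array([.6289,-.1145,.1082])-.041*zb
for n in ("k","z"):
  c=dict(np.load(f"top_{n}.npz")); v,u=np.mgrid[150:205,345:395]; d=c["depth"][150:205,345:395]
  X=(np.stack([u*d,v*d,d],-1)@np.linalg.inv(c["mtx"]).T-c["t"])@c["R"]; F=(X-foot)@np.array([xb,yb,zb]).T*1e3
  print(n,[(lo,np.percentile(F[...,2][m],[20,50,80]).round(0).tolist()) for lo in range(-80,20,10) if (m:=(F[...,0]>=lo)&(F[...,0]<lo+10)&(abs(F[...,1])<7)).any()])
# outer ring of the small loop in both views -> expected pixel of its centre at z=27 (top face)
for k in ("top","scene"):
  c=dict(np.load(f"{k}_z.npz"))
  m=(c["pixels"].min(2)>150).astype(np.uint8)
  for s,off in ((27,0),):
    q=c["R"]@(foot+s*1e-3*zb)+c["t"]; q=(c["mtx"]@(q/q[2]))[:2]; print(k,"small loop top expected px",q.round(1))
E
```

```text
t: 29.15
eef_pos: [0.6163, -0.1127, 0.0766]
ee_rot: [0.342, 2.511, -0.109]
ft_force: [-4.4, 2.0, 5.9]
opening: 0.0174
grasp_force: 49.8
t: 29.78
eef_pos: [0.5857, -0.1038, 0.1206]
ee_rot: [0.342, 2.513, -0.107]
ft_force: [-0.5, -1.2, 0.4]
opening: 0.0421
grasp_force: 0.0
t: 30.4
eef_pos: [0.5452, 0.0521, 0.1565]
ee_rot: [0.401, 2.969, -0.03]
ft_force: [1.2, -0.6, -1.2]
opening: 0.042
grasp_force: 0.0
pos [0.54520198 0.05209946 0.1565477 ] 
 [[-0.954  0.265  0.141]
 [ 0.262  0.964 -0.039]
 [-0.147 -0.    -0.989]] j [ 0.69  0.2  -0.99  1.89  0.28  1.03  0.89]
k [(-80, [4.0, 6.0, 8.0]), (-70, [11.0, 13.0, 15.0]), (-60, [15.0, 16.0, 19.0]), (-50, [15.0, 17.0, 19.0]), (-40, [15.0, 16.0, 19.0]), (-30, [15.0, 18.0, 20.0]), (-20, [14.0, 15.0, 16.0]), (-10, [14.0, 34.0, 38.0]), (0, [-82.0, 16.0, 28.0]), (10, [-89.0, -3.0, 8.0])]
z [(-80, [3.0, 5.0, 9.0]), (-70, [12.0, 14.0, 19.0]), (-60, [18.0, 23.0, 25.0]), (-50, [22.0, 26.0, 28.0]), (-40, [24.0, 27.0, 28.0]), (-30, [24.0, 26.0, 29.0]), (-20, [21.0, 25.0, 26.0]), (-10, [23.0, 25.0, 31.0]), (0, [15.0, 25.0, 33.0]), (10, [-90.0, -1.0, 9.0])]
top small loop top expected px [374.1 169.2]
scene small loop top expected px [212.8 239.6]
```

```bash
python3 -m inch '[{"translation":[0,0,0],"delta_rot":[0,0,0]},{"translation":[0,0,0],"delta_rot":[0,0,0]}]' >/dev/null; python3 -c "
from plant import arm
print(arm.sign_off())"
```

```text
the job is handed in; nothing more can be done
None
```

I hung all three drives on the prong (large, then middle, then small), let go of them and handed the job in at about 31 s; contact forces and a final depth check show each lying flat, but sign-off returned no verdict.

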